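Close the four steel jars with their lids

TASK

Four open steel jars stand among five loose steel lids with black knobs: close each jar with the lid of its own size (the one slightly wider than the jar), lying flat on the rim with its plug inside the mouth. Leave the jars standing where they are, do not knock any over, and leave the smallest lid, which fits none of them, where it lies.

Things in the scene. Friction and masses are not known exactly. Their poses are not given: they have to be found in the camera images.
- jar_s: Open, heavy steel jar, plain upright cylinder with a closed bottom, standing loose on the worktop (about 0.8 kg): outer diameter 50 mm, inner (mouth) diameter 44 mm, 50 mm high, wall 3 mm. Origin: centre of its underside; z is its axis, up to the mouth. Its lid is lid_s.
- jar_m: Open, heavy steel jar, plain upright cylinder with a closed bottom, standing loose on the worktop (about 0.8 kg): outer diameter 66 mm, inner (mouth) diameter 60 mm, 56 mm high, wall 3 mm. Origin: centre of its underside; z is its axis, up to the mouth. Its lid is lid_m.
- jar_l: Open, heavy steel jar, plain upright cylinder with a closed bottom, standing loose on the worktop (about 0.8 kg): outer diameter 82 mm, inner (mouth) diameter 76 mm, 62 mm high, wall 3 mm. Origin: centre of its underside; z is its axis, up to the mouth. Its lid is lid_l.
- jar_xl: Open, heavy steel jar, plain upright cylinder with a closed bottom, standing loose on the worktop (about 0.8 kg): outer diameter 98 mm, inner (mouth) diameter 92 mm, 68 mm high, wall 3 mm. Origin: centre of its underside; z is its axis, up to the mouth. Its lid is lid_xl.
- lid_spare: Loose steel lid, knob up: disc of diameter 42 mm, 6 to 10 mm above the origin; below it a chamfered plug, diameter 18 mm, 6 mm deep, for the mouth; on top, central, a black cylindrical knob, diameter 18 mm, 10 to 36 mm above the origin, to grip from above. Origin: centre of the plug's underside; z up. Smallest lid; fits no jar here, stays where it lies.
- lid_s: Loose steel lid, knob up: disc of diameter 60 mm, 6 to 10 mm above the origin; below it a chamfered plug, diameter 30 mm, 6 mm deep, for the mouth; on top, central, a black cylindrical knob, diameter 18 mm, 10 to 36 mm above the origin, to grip from above. Origin: centre of the plug's underside; z up. Fits jar_s; seated, its origin is 6 mm below the rim.
- lid_m: Loose steel lid, knob up: disc of diameter 76 mm, 6 to 10 mm above the origin; below it a chamfered plug, diameter 46 mm, 6 mm deep, for the mouth; on top, central, a black cylindrical knob, diameter 18 mm, 10 to 36 mm above the origin, to grip from above. Origin: centre of the plug's underside; z up. Fits jar_m; seated, its origin is 6 mm below the rim.
- lid_l: Loose steel lid, knob up: disc of diameter 92 mm, 6 to 10 mm above the origin; below it a chamfered plug, diameter 62 mm, 6 mm deep, for the mouth; on top, central, a black cylindrical knob, diameter 18 mm, 10 to 36 mm above the origin, to grip from above. Origin: centre of the plug's underside; z up. Fits jar_l; seated, its origin is 6 mm below the rim.
- lid_xl: Loose steel lid, knob up: disc of diameter 108 mm, 6 to 10 mm above the origin; below it a chamfered plug, diameter 78 mm, 6 mm deep, for the mouth; on top, central, a black cylindrical knob, diameter 18 mm, 10 to 36 mm above the origin, to grip from above. Origin: centre of the plug's underside; z up. Fits jar_xl; seated, its origin is 6 mm below the rim.
Things that resemble listed ones, but are neither listed nor needed, are in the scene too. Leave any yellow look-alike of the lid_xl alone.

How it is judged (in metres and radians):
At the end, for the whole second after the job is handed in: Each jar carries its own lid: axes within 12 mm, lid origin 3 to 10 mm below the rim, level within 0.07 rad, at rest; jars upright within 0.07 rad and moved under 30 mm; the spare (smallest) lid moved under 30 mm, knob up (tilt under 0.4 rad) (horizontal distance between lid_s and jar_s below 0.012 m and z of lid_s in the frame of jar_s between 0.04 and 0.047 m and angle between each of lid_s, jar_s, lid_m, jar_m, lid_l, jar_l, lid_xl, jar_xl's own z axis and vertical below 0.07 rad and linear speed of each of lid_s, lid_m, lid_l, lid_xl below 0.02 m/s and distance of each of jar_s, jar_m, jar_l, jar_xl, lid_spare from where it was at the start of the episode below 0.03 m and horizontal distance between lid_m and jar_m below 0.012 m and z of lid_m in the frame of jar_m between 0.046 and 0.053 m and horizontal distance between lid_l and jar_l below 0.012 m and z of lid_l in the frame of jar_l between 0.052 and 0.059 m and horizontal distance between lid_xl and jar_xl below 0.012 m and z of lid_xl in the frame of jar_xl between 0.058 and 0.065 m and angle between lid_spare's own z axis and vertical below 0.4 rad); the robot touches nothing.
It fails at once if a jar is knocked over (tilted by more than 0.4 rad) (angle between any of jar_s, jar_m, jar_l, jar_xl's own z axis and vertical above 0.4 rad).
It also fails if it takes over 104 s, if anything falls off the work surface, if the arm or the gripper's body presses on something with over 40 N, if the wrist force passes 120 N, or if a joint passes its speed limit or range.

ROBOT

A 6-joint arm with a two-finger parallel gripper is mounted at the origin on a cart in front of the work surface, level with it; the furniture and walls round the work are solid. World frame = base frame: x ahead of the robot, y to its left, z up, the work surface at z = 0. Lengths are in m, angles in degrees, forces in N, time in s.
With the tool pointing down it reaches from about 0.375 to 0.9 m from the base axis. Payload 3.1 kg.
Tool frame: the origin (TCP) lies on the front face of the gripper's body, between the roots of the fingers; the fingertips stand 70 mm ahead of it and the grasp point (between the pads) lies 51 mm ahead of it; x points along the fingers, y is the direction in which the jaws open and shut, and the axes are right-handed (so a half turn about x gives the same grasp; the last joint's range is limited). The gripper opens to 87 mm and grips with 3 to 60 N. Pads are 19 mm wide; open, the fingers measure 117 mm over their backs; the gripper's body (75 mm by 190 mm) begins 51 mm behind the grasp point.
Start: joints at [59.674, 30.224, 82.088, -0, 67.689, -10.227], TCP at [0.215, 0.587, 0.292] pointing down, gripper open.
Joint ranges: [-176.69, 176.69], [-43.24, 126.21], [12.49, 139.97], [-82, 262], [0, 151.66], [-163.58, 163.58]. Speed limits (degrees/s): [159.86, 159.86, 180, 180, 180, 180].

INTERFACE

Orientations are given as a 3x3 rotation matrix whose columns are the frame's x, y, z axes.
In Python, from rig import bot gives the robot as it stands.
- The arm moves only by the shell command python3 -m crank 'ROWS'. ROWS is JSON, a list of rows, each an object with "slide": the shift along the world's x, y, z in mm, a list of three; "turn": the turn, a rotation vector about the world's x, y, z in degrees, a list of three; "grip": the opening, from 0 (shut) to 1 (fully open). In form: [{"slide": [tx, ty, tz], "turn": [wx, wy, wz], "grip": grip}, ...]. A call has 1 to 5 rows; each row shifts and turns the pose as measured when the row begins; what a row does not reach is not made up. A row lasts 1/12 s, in which the tool goes at most 41.7 mm and 7.16 degrees, less where a joint would pass 70% of its speed; a pose out of reach is approached as far as the arm can. A call with a gripper value outside its range is refused whole. The fingers move at their own pace and stop on an object; the grip force is fixed at half the most. Time passes only in rows, so rows that do not move let the fingers close. It gives the time, the measured TCP pose, the force and the opening at its end, in the units of the state.
- bot.read_state(): the state, without advancing time (a new reading comes with each control period).
- bot.capture(name): name is "side" or "top"; returns (picture, depth): 384x512x3 uint8, red, green, blue; 384x512 float32, m along the optical axis (not along the pixel's ray), 0 where there is no reading.
- bot.camera_params(name): a dict with "intrinsics" (3x3 intrinsics, pixels), "world_from_camera" (4x4, takes a point from camera to world coordinates). Camera axes: x right, y down, z forward; pixel columns grow to the right and rows downward; lengths in m; the calibration is good to about 2 mm. A picture is of the moment at which its call begins. camera_params takes no time and is no camera call.
- bot.hand_in(): hands the job in, once; it reports no verdict.
Trained networks look in the newest picture that a camera, given by its name, has taken for a name from the list of things; names that differ only in an ending like _2 or _b are one class to them, and where a whole thing is asked for, a point or a joint stands for the part that bears it (a point fixed in the world has none). Each returns a list of dicts, best first, with "conf" (0 to 1); they miss things now and then, are a little off and sometimes report something else, mostly with a low value. They report only what shows in the picture. A call takes as long as a camera call. They do not tell look-alikes from the thing itself.
- bot.outline_of(camera, target): "pixels" (384x512 bool, what is visible of it) and "centre" ([row, column] in pixels, amid what is visible of it).
- bot.spot_point(camera, target): "centre" ([row, column] in pixels: a listed point, or the origin of a listed thing).
The state is a dict: "time_s": time; "joint_positions": joint angles; "qvel": joint speeds; "tau": joint torques, N m; "position": TCP position; "tcp_rot": TCP orientation; "force": force on the tool from outside, world axes, zero at the start; "moment": the same for the moment, N m; "opening": opening from 0.0 (shut) to 1.0 (fully open).
Only numpy, scipy, OpenCV 4.12 (cv2) and the standard library are available. Lean on these libraries where they do the work, as an engineer would, in place of code of your own. Each camera call takes 0.05 s, during which the arm holds its last target. There are 200 camera calls.

## Working session

There is one attempt and no reset: what is moved stays moved. The work goes in short steps, Python scripts to look and compute and a shell command to move; the robot and the scene stay as the last step left them, time stands still between calls to the robot, and variables do not carry over. Pictures are saved under pics/ and viewed, about 12 in all and at most 16, crops included, and the job is handed in when it is done.

```bash
ls; mkdir -p pics
python3 - <<'E'
from rig import bot
import cv2,numpy as np
for c in("top","side"):
    p,d=bot.capture(c); cv2.imwrite(f"pics/{c}0.png",p[:,:,::-1])
    k=bot.camera_params(c); print(c,k["intrinsics"],k["world_from_camera"])
s=bot.read_state(); print(s["time_s"],s["position"],s["tcp_rot"],s["opening"],s["force"])
E
```

```text
pics
top [[427.35021635   0.         259.93846194]
 [  0.         427.35021635 189.96363439]
 [  0.           0.           1.        ]] [[-3.03807339e-02 -9.90177466e-01  1.36475628e-01  3.97102297e-01]
 [-9.99533542e-01  3.05216929e-02 -1.06004304e-03 -2.97945613e-02]
 [-3.11583649e-03 -1.36444173e-01 -9.90642862e-01  1.17237980e+00]
 [ 0.00000000e+00  0.00000000e+00  0.00000000e+00  1.00000000e+00]]
side [[386.86941695   0.         253.40028518]
 [  0.         386.86941695 191.77654015]
 [  0.           0.           1.        ]] [[ 8.70654161e-01 -1.76784471e-01  4.59030046e-01 -4.87241546e-04]
 [-4.91522488e-01 -3.49013167e-01  7.97869321e-01 -9.84435492e-01]
 [ 1.91566245e-02 -9.20291834e-01 -3.90763309e-01  5.21831257e-01]
 [ 0.00000000e+00  0.00000000e+00  0.00000000e+00  1.00000000e+00]]
0.1 [0.21450348 0.5865017  0.29138076] [[-9.31385071e-04  3.43630558e-01  9.39104452e-01]
 [-1.65819013e-03  9.39103038e-01 -3.43631685e-01]
 [-9.99998191e-01 -1.87726716e-03 -3.04861749e-04]] 0.9998443615369066 [-0.41088587  0.36995791 -0.76700447]
```

View pics/top0.png

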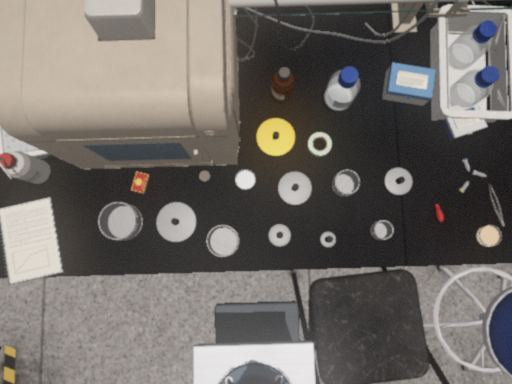

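View pics/side0.png

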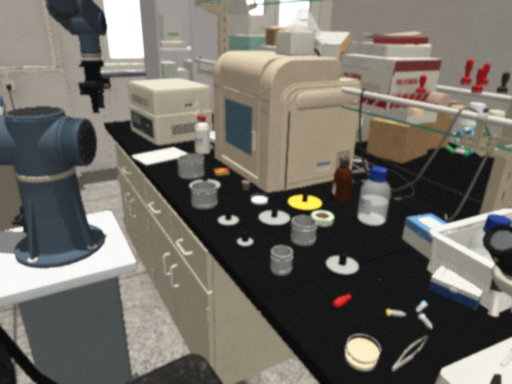

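```bash
cat > h.py <<'E'
from rig import bot
import numpy as np, cv2
P={c:bot.camera_params(c) for c in("top","side")}
def ray(c,u,v,z):
    K=P[c]["intrinsics"];T=P[c]["world_from_camera"]
    d=T[:3,:3]@np.linalg.solve(K,[u,v,1.]);o=T[:3,3]
    return o+d*(z-o[2])/d[2]
def pts(c,dep):
    K=P[c]["intrinsics"];T=P[c]["world_from_camera"]
    v,u=np.indices(dep.shape);q=np.stack([(u-K[0,2])/K[0,0]*dep,(v-K[1,2])/K[1,1]*dep,dep],-1)
    w=q@T[:3,:3].T+T[:3,3]; w[dep<=0]=np.nan; return w
E
python3 - <<'E'
from h import *
p,d=bot.capture("top"); W=pts("top",d)
for n in "jar_s jar_m jar_l jar_xl lid_spare lid_s lid_m lid_l lid_xl".split():
    for r in bot.outline_of("top",n)[:3]:
        m=r["pixels"]; w=W[m]; w=w[~np.isnan(w[:,0])]
        x0=w[:,:2]; c=cv2.minEnclosingCircle(x0.astype(np.float32)[w[:,2]>0.004]) if (w[:,2]>0.004).any() else None
        print(n,round(r["conf"],2),np.round(r["centre"]),m.sum(),np.round(np.median(w,0),3),np.round(np.percentile(w[:,2],[50,97]),3),c and (np.round(c[0],3),round(2*c[1],3)))
E
```

```text
jar_s 0.78 [181. 344.] 616 [ 0.569 -0.263  0.009] [0.009 0.057] (array([ 0.566, -0.261]), 0.07)
jar_s 0.64 [230. 380.] 344 [ 0.439 -0.355  0.017] [0.017 0.052] (array([ 0.44 , -0.349]), 0.051)
jar_s 0.55 [242. 218.] 820 [0.424 0.076 0.006] [0.006 0.063] (array([0.423, 0.072]), 0.083)
jar_m 0.78 [181. 344.] 616 [ 0.569 -0.263  0.009] [0.009 0.057] (array([ 0.566, -0.261]), 0.07)
jar_m 0.64 [230. 380.] 344 [ 0.439 -0.355  0.017] [0.017 0.052] (array([ 0.44 , -0.349]), 0.051)
jar_m 0.55 [242. 218.] 820 [0.424 0.076 0.006] [0.006 0.063] (array([0.423, 0.072]), 0.083)
jar_l 0.78 [181. 344.] 616 [ 0.569 -0.263  0.009] [0.009 0.057] (array([ 0.566, -0.261]), 0.07)
jar_l 0.64 [230. 380.] 344 [ 0.439 -0.355  0.017] [0.017 0.052] (array([ 0.44 , -0.349]), 0.051)
jar_l 0.55 [242. 218.] 820 [0.424 0.076 0.006] [0.006 0.063] (array([0.423, 0.072]), 0.083)
jar_xl 0.67 [221. 120.] 1406 [0.484 0.353 0.008] [0.008 0.069] (array([0.481, 0.354]), 0.122)
lid_spare 0.52 [239. 326.] 186 [ 0.419 -0.206  0.01 ] [0.01  0.038] (array([ 0.419, -0.209]), 0.041)
lid_s 0.75 [178. 398.] 579 [ 0.572 -0.409  0.01 ] 
[... 312 characters left out ...]
 0.573, -0.412]), 0.076)
lid_m 0.68 [184. 344.] 607 [ 0.57  -0.263  0.009] [0.009 0.057] (array([ 0.567, -0.261]), 0.068)
lid_m 0.66 [236. 278.] 376 [ 0.434 -0.078  0.01 ] [0.01  0.037] (array([ 0.435, -0.078]), 0.06)
lid_l 0.75 [178. 398.] 579 [ 0.572 -0.409  0.01 ] [0.01  0.036] (array([ 0.573, -0.412]), 0.076)
lid_l 0.68 [184. 344.] 607 [ 0.57  -0.263  0.009] [0.009 0.057] (array([ 0.567, -0.261]), 0.068)
lid_l 0.66 [236. 278.] 376 [ 0.434 -0.078  0.01 ] [0.01  0.037] (array([ 0.435, -0.078]), 0.06)
lid_xl 0.79 [137. 276.] 1148 [ 0.707 -0.077  0.009] [0.009 0.029] (array([ 0.709, -0.077]), 0.109)
lid_xl 0.71 [220. 177.] 1173 [0.479 0.2   0.01 ] [0.01  0.027] (array([0.48 , 0.202]), 0.107)
```

The top view shows the jars at (col,row) (382,230), (346,182), (223,240) and (120,221). The lids are at (328,239) spare, (279,235) s, (398,181) m, (295,188) l and (176,222) xl. The yellow lid at (276,136) is the decoy. Next I'll refine positions from depth.

```bash
cat >> h.py <<'E'
from scipy.optimize import least_squares
def circ(q,R):
    f=lambda p:np.hypot(q[:,0]-p[0],q[:,1]-p[1])-R
    r=least_squares(f,np.median(q,0),loss="soft_l1",f_scale=.002);return r.x,np.sqrt(np.mean(r.fun**2))
L=dict(spare=(.419,-.209,.042),s=(.435,-.078,.060),m=(.573,-.412,.076),l=(.571,-.12,.092),xl=(.48,.202,.108))
J=dict(s=(.44,-.349,.05,.05),m=(.566,-.261,.066,.056),l=(.423,.072,.082,.062),xl=(.481,.354,.098,.068))
def near(W,x,y,r):
    w=W.reshape(-1,3);w=w[~np.isnan(w[:,0])];return w[np.hypot(w[:,0]-x,w[:,1]-y)<r]
E
python3 - <<'E'
from h import *
WW={c:pts(c,bot.capture(c)[1]) for c in("top","side")}
for n,(x,y,D) in L.items():
  for c,W in WW.items():
    w=near(W,x,y,D/2+.02); a=w[(w[:,2]>.005)&(w[:,2]<.015)]; k=w[w[:,2]>.032]
    if len(a)>20: e=cv2.minEnclosingCircle(a[:,:2].astype(np.float32)); print("lid",n,c,np.round(e[0],4),round(2*e[1],4),"knob",len(k),k.size and np.round(np.median(k,0),4), k.size and np.round((k[:,:2].max(0)+k[:,:2].min(0))/2,4))
for n,(x,y,D,h) in J.items():
  for c,W in WW.items():
    w=near(W,x,y,D/2+.03); a=w[abs(w[:,2]-h)<.004]
    if len(a)>8: q,e=circ(a[:,:2],D/2-.0015); print("jar",n,c,len(a),np.round(q,4),round(e,4))
E
```

```text
lid spare top [ 0.4134 -0.2141] 0.0713 knob 33 [ 0.4199 -0.2091  0.0363] [ 0.42   -0.2095]
lid spare side [ 0.4215 -0.2139] 0.0444 knob 27 [ 0.4193 -0.214   0.0362] [ 0.42  -0.213]
lid s top [ 0.4311 -0.0703] 0.0833 knob 36 [ 0.4346 -0.0779  0.0358] [ 0.4346 -0.0779]
lid s side [ 0.4376 -0.0813] 0.0649 knob 22 [ 0.4338 -0.0855  0.0364] [ 0.4367 -0.083 ]
lid m top [ 0.5729 -0.4123] 0.1099 knob 35 [ 0.5722 -0.4101  0.0356] [ 0.5723 -0.4091]
lid m side [ 0.5751 -0.4142] 0.0774 knob 31 [ 0.5731 -0.4147  0.0362] [ 0.573  -0.4149]
lid l top [ 0.5731 -0.1201] 0.128 knob 32 [ 0.5621 -0.1251  0.0353] [ 0.563  -0.1256]
lid l side [ 0.5639 -0.128 ] 0.0956 knob 20 [ 0.5626 -0.1298  0.0363] [ 0.5636 -0.1291]
lid xl top [0.4762 0.2046] 0.1449 knob 32 [0.4787 0.2014 0.0356] [0.4788 0.2013]
lid xl side [0.4835 0.2017] 0.1093 knob 12 [0.4791 0.1945 0.0357] [0.479  0.1963]
jar s top 71 [ 0.4391 -0.3497] 0.001
jar s side 118 [ 0.4402 -0.3536] 0.0014
jar m top 94 [ 0.5679 -0.26  ] 0.0011
jar m side 113 [ 0.5694 -0.2638] 0.0015
jar l top 112 [0.4232 0.0725] 0.001
jar l side 99 [0.4246 0.0687] 0.0016
jar xl top 148 [0.4828 0.3426] 0.001
jar xl side 82 [0.4844 0.3396] 0.0023
```

The two cameras agree to within about 4 mm and I'll use the average. I'll start with the XL lid.

```bash
python3 -m crank '[{"slide":[22,-32,-7],"turn":[0,0,0],"grip":0.5},{"slide":[22,-32,-7],"turn":[0,0,0],"grip":0.5},{"slide":[22,-32,-7],"turn":[0,0,0],"grip":0.5},{"slide":[22,-32,-7],"turn":[0,0,0],"grip":0.5},{"slide":[22,-32,-7],"turn":[0,0,0],"grip":0.5}]'; python3 -m crank '[{"slide":[22,-32,-7],"turn":[0,0,0],"grip":0.5},{"slide":[22,-32,-7],"turn":[0,0,0],"grip":0.5},{"slide":[22,-32,-7],"turn":[0,0,0],"grip":0.5},{"slide":[22,-32,-7],"turn":[0,0,0],"grip":0.5},{"slide":[0,0,0],"turn":[0,0,0],"grip":0.5}]'
```

```text
time_s: 1.12
position: [0.3239, 0.4298, 0.259]
tcp_rot: [[0.006, 0.33, 0.944], [0.013, 0.944, -0.33], [-1.0, 0.014, 0.001]]
force: [0.8, 0.6, 0.8]
opening: 0.706
time_s: 1.53
position: [0.419, 0.2911, 0.2303]
tcp_rot: [[0.011, 0.334, 0.943], [0.013, 0.943, -0.334], [-1.0, 0.015, 0.006]]
force: [0.5, 0.4, 0.0]
opening: 0.506
```

```bash
python3 -m crank '[{"slide":[20,-31,-10],"turn":[0,0,0],"grip":0.5},{"slide":[20,-31,-10],"turn":[0,0,0],"grip":0.5},{"slide":[20,-30,-30],"turn":[-0.7,0.6,0],"grip":0.5},{"slide":[0,0,0],"turn":[0,0,0],"grip":0.5},{"slide":[0,0,0],"turn":[0,0,0],"grip":0.5}]'
```

```text
time_s: 1.95
position: [0.4806, 0.2006, 0.1841]
tcp_rot: [[0.006, 0.338, 0.941], [0.003, 0.941, -0.338], [-1.0, 0.005, 0.005]]
force: [-0.2, 0.4, 0.6]
opening: 0.5
```

Run:
```python
from h import *
for c in ("top","side"):
    p,d=bot.capture(c); cv2.imwrite(f"pics/{c}1.png",cv2.resize(p[:,:,::-1][130:280,80:330] if c=="top" else p[:,:,::-1][110:280,130:380],None,fx=2.4,fy=2.4))
s=bot.read_state(); print(s["position"],s["tcp_rot"])
```

```text
[0.47985387 0.20160969 0.1845778 ] [[ 0.00624082  0.33598311  0.94184733]
 [ 0.00277555  0.94185623 -0.33600468]
 [-0.99997667  0.00471109  0.00494541]]
```

```bash
python3 -m crank '[{"slide":[-1,-2,-35],"turn":[0,0,0],"grip":0.5},{"slide":[0,0,-35],"turn":[0,0,0],"grip":0.5},{"slide":[0,0,-25],"turn":[0,0,0],"grip":0.5},{"slide":[0,0,0],"turn":[0,0,0],"grip":0.5},{"slide":[0,0,0],"turn":[0,0,0],"grip":0.5}]'
python3 - <<'E'
from h import *
p,d=bot.capture("side"); cv2.imwrite("pics/s2.png",cv2.resize(p[:,:,::-1][110:280,130:380],None,fx=2.4,fy=2.4))
E
```

```text
time_s: 2.47
position: [0.4792, 0.2066, 0.0931]
tcp_rot: [[0.02, 0.328, 0.945], [0.007, 0.945, -0.328], [-1.0, 0.013, 0.016]]
force: [-0.8, 0.2, 0.7]
opening: 0.5
```

View pics/s2.png

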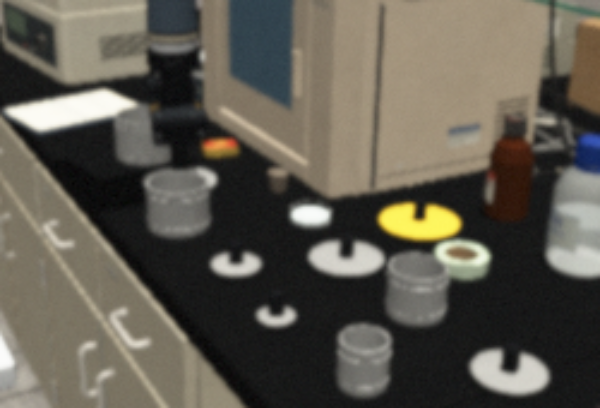

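```bash
python3 -m crank '[{"slide":[0,-8,-7],"turn":[-0.4,1.1,0],"grip":0.5},{"slide":[0,0,0],"turn":[0,0,0],"grip":0.5},{"slide":[0,0,0],"turn":[0,0,0],"grip":0.5}]'
```

```text
time_s: 2.77
position: [0.4804, 0.2, 0.0904]
tcp_rot: [[0.006, 0.325, 0.946], [0.001, 0.946, -0.325], [-1.0, 0.002, 0.005]]
force: [0.7, 0.6, 0.7]
opening: 0.498
```

```bash
python3 -m crank '[{"slide":[-1,-1,-6],"turn":[0,0.3,0],"grip":0.5},{"slide":[0,0,-2],"turn":[0,0,0],"grip":0.1},{"slide":[0,0,0],"turn":[0,0,0],"grip":0},{"slide":[0,0,0],"turn":[0,0,0],"grip":0},{"slide":[0,0,0],"turn":[0,0,0],"grip":0}]';python3 -m crank '[{"slide":[0,0,0],"turn":[0,0,0],"grip":0},{"slide":[0,0,0],"turn":[0,0,0],"grip":0},{"slide":[0,0,0],"turn":[0,0,0],"grip":0}]'
```

```text
time_s: 3.18
position: [0.4812, 0.1988, 0.0844]
tcp_rot: [[0.006, 0.326, 0.945], [0.002, 0.945, -0.326], [-1.0, 0.003, 0.005]]
force: [-1.0, 0.4, 1.5]
opening: 0.28
time_s: 3.43
position: [0.4813, 0.1988, 0.0844]
tcp_rot: [[0.006, 0.326, 0.945], [0.002, 0.945, -0.326], [-1.0, 0.004, 0.005]]
force: [0.2, -0.8, -0.2]
opening: 0.195
```

```bash
python3 -m crank '[{"slide":[0,0,30],"turn":[0,0,0],"grip":0},{"slide":[0,0,38],"turn":[0,0,0],"grip":0},{"slide":[0,0,38],"turn":[0,0,0],"grip":0},{"slide":[1,10,10],"turn":[0,0,0],"grip":0},{"slide":[1,35,0],"turn":[0,0,0],"grip":0}]';python3 -m crank '[{"slide":[1,35,0],"turn":[0,0,0],"grip":0},{"slide":[1,35,0],"turn":[0,0,0],"grip":0},{"slide":[1,25,0],"turn":[0,0,0],"grip":0},{"slide":[0,0,0],"turn":[0,0,0],"grip":0},{"slide":[0,0,0],"turn":[0,0,0],"grip":0}]'
```

```text
time_s: 3.85
position: [0.4799, 0.2396, 0.2011]
tcp_rot: [[-0.008, 0.331, 0.944], [-0.003, 0.944, -0.331], [-1.0, -0.005, -0.006]]
force: [0.2, -0.4, -1.7]
opening: 0.196
time_s: 4.27
position: [0.4828, 0.343, 0.2038]
tcp_rot: [[-0.002, 0.33, 0.944], [0.001, 0.944, -0.33], [-1.0, 0.001, -0.002]]
force: [-0.2, 0.6, -1.6]
opening: 0.197
```

```bash
python3 -m crank '[{"slide":[3,-3,-20],"turn":[0,0,0],"grip":0},{"slide":[0,0,-20],"turn":[0,0,0],"grip":0},{"slide":[0,0,0],"turn":[0,0,0],"grip":0},{"slide":[0,0,0],"turn":[0,0,0],"grip":0}]'
python3 - <<'E'
from h import *
p,d=bot.capture("side"); cv2.imwrite("pics/s3.png",cv2.resize(p[:,:,::-1][100:220,140:260],None,fx=4,fy=4))
p,d=bot.capture("top"); W=pts("top",d)
w=near(W,.48,.341,.08);
a=w[(abs(w[:,2]-.068)<.004)]; print(len(a),circ(a[:,:2],.0475))
zz=w[(w[:,2]>.075)&(w[:,2]<.1)];print(len(zz),np.median(zz,0), cv2.minEnclosingCircle(zz[:,:2].astype(np.float32)))
E
```

```text
time_s: 4.6
position: [0.4847, 0.3375, 0.1627]
tcp_rot: [[-0.003, 0.329, 0.944], [-0.0, 0.944, -0.329], [-1.0, -0.002, -0.003]]
force: [0.8, 0.2, -1.2]
opening: 0.2
  return _methods._mean(a, axis=axis, dtype=dtype,
  ret = um.true_divide(
Traceback (most recent call last):
  File "h.py", line 15, in circ
    r=least_squares(f,np.median(q,0),loss="soft_l1",f_scale=.002);return r.x,np.sqrt(np.mean(r.fun**2))
ValueError: Initial guess is outside of provided bounds
```

View pics/s3.png

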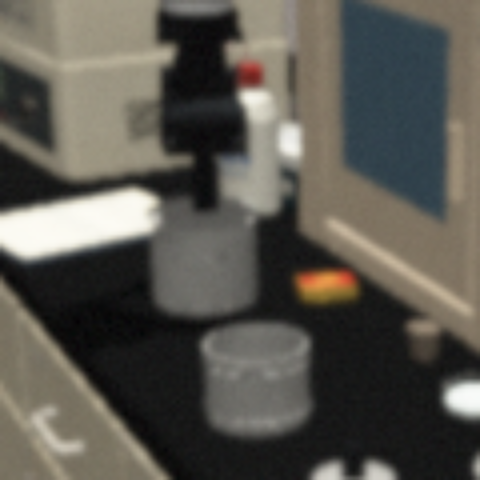

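The lid sits centred over the XL jar, which is at crop position (205,260). I'll lower and release it.

```bash
python3 -m crank '[{"slide":[1,3,-8],"turn":[0,0,0],"grip":0},{"slide":[0,0,-5],"turn":[0,0,0],"grip":0},{"slide":[0,0,0],"turn":[0,0,0],"grip":0}]'; python3 -m crank '[{"slide":[0,0,-3],"turn":[0,0,0],"grip":0},{"slide":[0,0,0],"turn":[0,0,0],"grip":0}]'
```

```text
time_s: 4.95
position: [0.4873, 0.3405, 0.1517]
tcp_rot: [[0.001, 0.331, 0.944], [0.002, 0.944, -0.331], [-1.0, 0.002, 0.001]]
force: [-0.6, -0.3, -1.9]
opening: 0.197
time_s: 5.12
position: [0.4876, 0.3406, 0.1487]
tcp_rot: [[0.002, 0.331, 0.944], [0.002, 0.944, -0.331], [-1.0, 0.002, 0.001]]
force: [-0.3, 0.9, -1.1]
opening: 0.196
```

```bash
python3 -m crank '[{"slide":[-1,0,-2],"turn":[0,0,0],"grip":0},{"slide":[0,0,0],"turn":[0,0,0],"grip":0.45},{"slide":[0,0,0],"turn":[0,0,0],"grip":0.45},{"slide":[0,0,0],"turn":[0,0,0],"grip":0.45},{"slide":[0,0,0],"turn":[0,0,0],"grip":0.45}]'; python3 -m crank '[{"slide":[0,0,20],"turn":[0,0,0],"grip":0.45},{"slide":[0,0,38],"turn":[0,0,0],"grip":0.45},{"slide":[-5,-35,0],"turn":[0,0,0],"grip":0.45},{"slide":[-5,-40,0],"turn":[0,0,0],"grip":0.45},{"slide":[-5,-40,0],"turn":[0,0,0],"grip":0.45}]';  python3 -m crank '[{"slide":[-5,-40,0],"turn":[0,0,0],"grip":0.45},{"slide":[-5,-40,0],"turn":[0,0,0],"grip":0.45},{"slide":[-5,-40,0],"turn":[0,0,0],"grip":0.45},{"slide":[0,-40,0],"turn":[0,0,0],"grip":0.45},{"slide":[0,0,0],"turn":[0,0,0],"grip":0.45}]'
python3 - <<'E'
from h import *
p,d=bot.capture("top"); cv2.imwrite("pics/t4.png",cv2.resize(p[:,:,::-1][130:280,60:460],None,fx=2,fy=2)); W=pts("top",d)
w=near(W,.4828,.3426,.07);k=w[w[:,2]>.094];a=w[abs(w[:,2]-.072)<.006]
print(len(k),np.median(k,0),len(a),np.median(a,0),cv2.minEnclosingCircle(a[:,:2].astype(np.float32)))
print(ray("top",150,165,0),ray("top",235,165,0))
E
```

```text
time_s: 5.53
position: [0.4871, 0.341, 0.1476]
tcp_rot: [[0.004, 0.331, 0.944], [0.003, 0.944, -0.331], [-1.0, 0.004, 0.003]]
force: [-0.4, -0.1, -0.1]
opening: 0.4
time_s: 5.95
position: [0.4748, 0.2304, 0.209]
tcp_rot: [[0.015, 0.321, 0.947], [0.008, 0.947, -0.321], [-1.0, 0.012, 0.012]]
force: [-1.0, -1.6, 0.9]
opening: 0.451
time_s: 6.37
position: [0.4589, 0.0596, 0.212]
tcp_rot: [[0.023, 0.322, 0.947], [0.006, 0.947, -0.322], [-1.0, 0.013, 0.02]]
force: [0.8, 1.5, -0.4]
opening: 0.453
39 [0.48302436 0.34101278 0.0977021 ] 1294 [0.48313769 0.34073472 0.07144671] ((0.48470595479011536, 0.3422364592552185), 0.05461103469133377)
[0.63845373 0.27383819 0.        ] [0.63109086 0.03641521 0.        ]
```

View pics/t4.png

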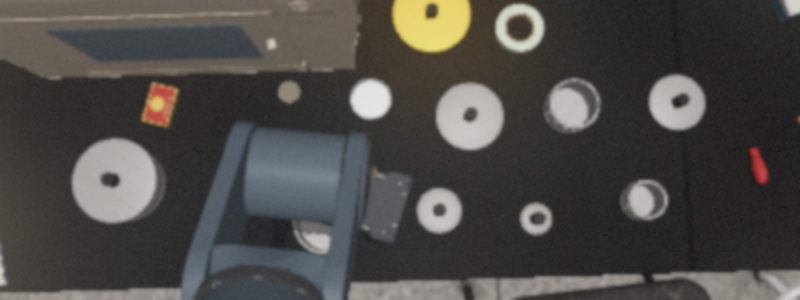

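The XL lid is seated: its knob at (112,180) is concentric with the jar and 98 mm up. Next is lid L at (470,115).

```bash
python3 -m crank '[{"slide":[18,-33,0],"turn":[-0.3,0.8,0],"grip":0.45},{"slide":[20,-36,0],"turn":[0,0.5,0],"grip":0.45},{"slide":[20,-36,0],"turn":[0,0.2,0],"grip":0.45},{"slide":[20,-36,0],"turn":[0,0,0],"grip":0.45},{"slide":[20,-36,0],"turn":[0,0,0],"grip":0.45}]'; python3 -m crank '[{"slide":[5,-10,-30],"turn":[0,0,0],"grip":0.45},{"slide":[0,0,-25],"turn":[0,0,0],"grip":0.45},{"slide":[0,0,0],"turn":[0,0,0],"grip":0.45},{"slide":[0,0,0],"turn":[0,0,0],"grip":0.45}]'
```

```text
time_s: 6.83
position: [0.5535, -0.1107, 0.2129]
tcp_rot: [[-0.014, 0.312, 0.95], [0.008, 0.95, -0.311], [-1.0, 0.003, -0.015]]
force: [0.5, 0.4, 0.5]
opening: 0.453
time_s: 7.17
position: [0.5694, -0.1274, 0.159]
tcp_rot: [[0.004, 0.315, 0.949], [-0.0, 0.949, -0.315], [-1.0, 0.001, 0.004]]
force: [0.3, 0.3, 0.0]
opening: 0.453
```

```bash
python3 -m crank '[{"slide":[-6,0,-25],"turn":[0,0,0],"grip":0.45},{"slide":[0,0,-25],"turn":[0,0,0],"grip":0.45},{"slide":[0,0,-15],"turn":[0,0,0],"grip":0.45},{"slide":[0,0,0],"turn":[0,0,0],"grip":0.45},{"slide":[0,0,0],"turn":[0,0,0],"grip":0.45}]'
```

```text
time_s: 7.58
position: [0.566, -0.1208, 0.0985]
tcp_rot: [[0.01, 0.307, 0.952], [-0.002, 0.952, -0.307], [-1.0, 0.001, 0.01]]
force: [0.5, 0.2, 0.4]
opening: 0.449
```

```bash
python3 -m crank '[{"slide":[-2,-8,-10],"turn":[0,0.5,0],"grip":0.45},{"slide":[0,0,0],"turn":[0,0,0],"grip":0.45},{"slide":[-1,0,-5],"turn":[0,0,0],"grip":0.45},{"slide":[0,0,0],"turn":[0,0,0],"grip":0.45}]'
```

```text
time_s: 7.92
position: [0.5653, -0.1282, 0.0875]
tcp_rot: [[0.008, 0.303, 0.953], [-0.005, 0.953, -0.303], [-1.0, -0.002, 0.009]]
force: [-1.0, 0.0, 0.4]
opening: 0.45
```

```bash
python3 -m crank '[{"slide":[-2,0,-3],"turn":[0.3,0.4,0],"grip":0.45},{"slide":[0,0,0],"turn":[0,0,0],"grip":0},{"slide":[0,0,0],"turn":[0,0,0],"grip":0},{"slide":[0,0,0],"turn":[0,0,0],"grip":0},{"slide":[0,0,0],"turn":[0,0,0],"grip":0}]';python3 -m crank '[{"slide":[0,0,0],"turn":[0,0,0],"grip":0},{"slide":[0,0,0],"turn":[0,0,0],"grip":0},{"slide":[0,0,0],"turn":[0,0,0],"grip":0}]'
```

```text
time_s: 8.33
position: [0.5637, -0.1289, 0.0855]
tcp_rot: [[0.002, 0.304, 0.953], [0.0, 0.953, -0.304], [-1.0, 0.001, 0.002]]
force: [-0.6, 1.7, -0.6]
opening: 0.23
time_s: 8.58
position: [0.5636, -0.1288, 0.0855]
tcp_rot: [[0.002, 0.304, 0.953], [0.0, 0.953, -0.304], [-1.0, 0.001, 0.002]]
force: [-0.0, 0.1, -0.4]
opening: 0.197
```

```bash
python3 -m crank '[{"slide":[0,0,30],"turn":[0,0,0],"grip":0},{"slide":[0,0,40],"turn":[0,0,0],"grip":0},{"slide":[0,0,38],"turn":[0,0,0],"grip":0},{"slide":[-18,25,5],"turn":[0,0,0],"grip":0},{"slide":[-20,28,0],"turn":[0,0,0],"grip":0}]';python3 -m crank '[{"slide":[-20,28,0],"turn":[0,0,0],"grip":0},{"slide":[-20,28,0],"turn":[0,0,0],"grip":0},{"slide":[-20,28,0],"turn":[0,0,0],"grip":0},{"slide":[-20,28,0],"turn":[0,0,0],"grip":0},{"slide":[0,0,0],"turn":[0,0,0],"grip":0}]'
```

```text
time_s: 9.0
position: [0.5282, -0.0797, 0.1999]
tcp_rot: [[0.005, 0.309, 0.951], [-0.001, 0.951, -0.309], [-1.0, 0.0, 0.005]]
force: [-1.6, 0.3, -1.2]
opening: 0.196
time_s: 9.42
position: [0.44, 0.0386, 0.2024]
tcp_rot: [[0.004, 0.311, 0.951], [-0.001, 0.951, -0.311], [-1.0, 0.0, 0.004]]
force: [-1.4, -1.1, -0.6]
opening: 0.193
```

```bash
python3 -m crank '[{"slide":[-15,30,0],"turn":[0,0,0],"grip":0},{"slide":[0,0,-20],"turn":[0,0,0],"grip":0},{"slide":[0,0,-20],"turn":[0,0,0],"grip":0},{"slide":[0,0,0],"turn":[0,0,0],"grip":0},{"slide":[0,0,0],"turn":[0,0,0],"grip":0}]'
```

```text
time_s: 9.83
position: [0.4233, 0.0722, 0.1632]
tcp_rot: [[0.008, 0.305, 0.952], [-0.002, 0.952, -0.305], [-1.0, 0.001, 0.008]]
force: [-0.3, -0.1, -0.3]
opening: 0.198
```

```bash
python3 -m crank '[{"slide":[1,-1,-10],"turn":[0.1,0.4,0],"grip":0},{"slide":[0,0,-6],"turn":[0,0,0],"grip":0},{"slide":[0,0,0],"turn":[0,0,0],"grip":0}]'; python3 -m crank '[{"slide":[0,0,-2],"turn":[0,0,0],"grip":0},{"slide":[0,0,0],"turn":[0,0,0],"grip":0}]'
```

```text
time_s: 10.08
position: [0.4263, 0.0702, 0.1475]
tcp_rot: [[0.004, 0.306, 0.952], [-0.0, 0.952, -0.306], [-1.0, 0.001, 0.004]]
force: [-0.1, 0.5, -1.2]
opening: 0.197
time_s: 10.25
position: [0.4271, 0.0695, 0.1454]
tcp_rot: [[0.005, 0.307, 0.952], [-0.0, 0.952, -0.307], [-1.0, 0.001, 0.005]]
force: [-0.5, 0.7, -1.0]
opening: 0.191
```

```bash
python3 -m crank '[{"slide":[-3,1,-3],"turn":[0,0.2,0],"grip":0},{"slide":[0,0,-1],"turn":[0,0,0],"grip":0},{"slide":[0,0,0],"turn":[0,0,0],"grip":0}]'
```

```text
time_s: 10.5
position: [0.4245, 0.0701, 0.1415]
tcp_rot: [[0.003, 0.308, 0.951], [-0.001, 0.951, -0.308], [-1.0, 0.0, 0.003]]
force: [-0.1, 0.3, -1.4]
opening: 0.195
```

```bash
python3 -m crank '[{"slide":[0,0,0],"turn":[0,0,0],"grip":0.45},{"slide":[0,0,0],"turn":[0,0,0],"grip":0.45},{"slide":[0,0,0],"turn":[0,0,0],"grip":0.45},{"slide":[0,0,0],"turn":[0,0,0],"grip":0.45},{"slide":[0,0,20],"turn":[0,0,0],"grip":0.45}]'; python3 -m crank '[{"slide":[0,0,35],"turn":[0,0,0],"grip":0.45},{"slide":[2,-32,5],"turn":[0,0,0],"grip":0.45},{"slide":[3,-37,0],"turn":[0,0,0],"grip":0.45},{"slide":[3,-37,0],"turn":[0,0,0],"grip":0.45},{"slide":[3,-37,0],"turn":[0,0,0],"grip":0.45}]';  python3 -m crank '[{"slide":[0,0,-30],"turn":[0,0,0],"grip":0.45},{"slide":[0,0,-20],"turn":[0,0,0],"grip":0.45},{"slide":[0,0,0],"turn":[0,0,0],"grip":0.45},{"slide":[0,0,0],"turn":[0,0,0],"grip":0.45}]'
python3 - <<'E'
from h import *
p,d=bot.capture("side"); cv2.imwrite("pics/s5.png",cv2.resize(p[:,:,::-1][110:300,130:380],None,fx=2.4,fy=2.4));
E
```

```text
time_s: 10.92
position: [0.4233, 0.0702, 0.1602]
tcp_rot: [[-0.002, 0.308, 0.951], [-0.0, 0.951, -0.308], [-1.0, -0.001, -0.002]]
force: [-1.0, -0.1, 0.1]
opening: 0.427
time_s: 11.33
position: [0.4341, -0.0709, 0.2054]
tcp_rot: [[0.003, 0.293, 0.956], [-0.001, 0.956, -0.293], [-1.0, 0.0, 0.003]]
force: [0.6, -0.4, -0.7]
opening: 0.451
time_s: 11.67
position: [0.4391, -0.0813, 0.1566]
tcp_rot: [[0.016, 0.304, 0.952], [-0.009, 0.953, -0.304], [-1.0, -0.003, 0.018]]
force: [0.0, 0.7, 0.6]
opening: 0.45
```

View pics/s5.png

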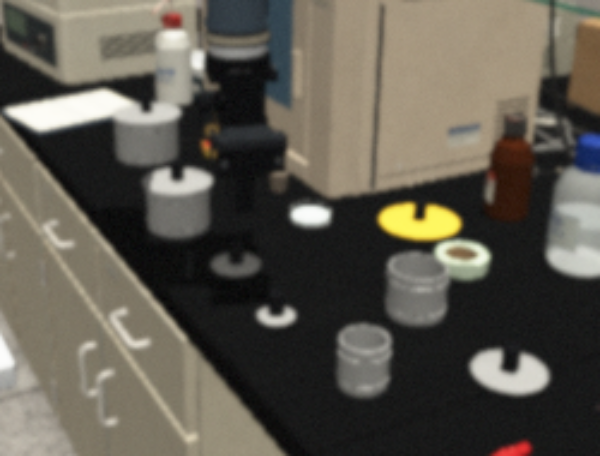

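Both the XL jar (147,130) and the L jar (178,195) are closed with level lids. Now I'll descend on lid S.

```bash
python3 -m crank '[{"slide":[-4,0,-25],"turn":[0.5,0.9,0],"grip":0.45},{"slide":[0,-3,-25],"turn":[0,0,0],"grip":0.45},{"slide":[0,-2,-8],"turn":[0,0,0],"grip":0.45},{"slide":[0,0,0],"turn":[0,0,0],"grip":0.45},{"slide":[0,0,0],"turn":[0,0,0],"grip":0.45}]'
```

```text
time_s: 12.13
position: [0.4378, -0.0845, 0.1022]
tcp_rot: [[0.009, 0.298, 0.954], [-0.003, 0.954, -0.298], [-1.0, -0.0, 0.01]]
force: [0.8, -0.5, -0.6]
opening: 0.448
```

```bash
python3 -m crank '[{"slide":[-3,3,-12],"turn":[0.2,0.5,0],"grip":0.45},{"slide":[0,0,0],"turn":[0,0,0],"grip":0.45},{"slide":[0,0,-4],"turn":[0,0,0],"grip":0.45},{"slide":[0,0,0],"turn":[0,0,0],"grip":0.45}]'
```

```text
time_s: 12.47
position: [0.437, -0.081, 0.0904]
tcp_rot: [[0.007, 0.296, 0.955], [-0.003, 0.955, -0.296], [-1.0, -0.001, 0.008]]
force: [0.7, 0.2, -0.1]
opening: 0.451
```

```bash
python3 -m crank '[{"slide":[-2,1,-5],"turn":[0.2,0.4,0],"grip":0.45},{"slide":[0,0,-1],"turn":[0,0,0],"grip":0},{"slide":[0,0,0],"turn":[0,0,0],"grip":0},{"slide":[0,0,0],"turn":[0,0,0],"grip":0},{"slide":[0,0,0],"turn":[0,0,0],"grip":0}]';python3 -m crank '[{"slide":[0,0,0],"turn":[0,0,0],"grip":0},{"slide":[0,0,0],"turn":[0,0,0],"grip":0},{"slide":[0,0,0],"turn":[0,0,0],"grip":0}]'
```

```text
time_s: 12.88
position: [0.436, -0.0803, 0.0859]
tcp_rot: [[0.004, 0.295, 0.955], [-0.001, 0.955, -0.295], [-1.0, 0.0, 0.004]]
force: [-0.5, -0.1, 0.6]
opening: 0.23
time_s: 13.13
position: [0.4361, -0.0805, 0.086]
tcp_rot: [[0.004, 0.295, 0.955], [-0.001, 0.955, -0.295], [-1.0, 0.0, 0.004]]
force: [-0.1, -0.6, -0.0]
opening: 0.197
```

```bash
python3 -m crank '[{"slide":[0,0,30],"turn":[0,0,0],"grip":0},{"slide":[0,0,40],"turn":[0,0,0],"grip":0},{"slide":[0,-10,30],"turn":[0,0,0],"grip":0},{"slide":[0,-30,0],"turn":[0,0,0],"grip":0},{"slide":[0,-36,0],"turn":[0,0,0],"grip":0}]';python3 -m crank '[{"slide":[0,-36,0],"turn":[0,0,0],"grip":0},{"slide":[0,-36,0],"turn":[0,0,0],"grip":0},{"slide":[0,-36,0],"turn":[0,0,0],"grip":0},{"slide":[0,-36,0],"turn":[0,0,0],"grip":0},{"slide":[0,-20,0],"turn":[0,0,0],"grip":0}]';python3 -m crank '[{"slide":[0,0,0],"turn":[0,0,0],"grip":0},{"slide":[0,0,0],"turn":[0,0,0],"grip":0}]'
```

```text
time_s: 13.55
position: [0.4318, -0.1516, 0.1867]
tcp_rot: [[-0.011, 0.288, 0.958], [0.007, 0.958, -0.288], [-1.0, 0.003, -0.012]]
force: [0.6, 0.3, -1.2]
opening: 0.197
time_s: 13.97
position: [0.4307, -0.3244, 0.1891]
tcp_rot: [[-0.007, 0.286, 0.958], [0.002, 0.958, -0.286], [-1.0, 0.0, -0.007]]
force: [0.4, -0.6, -0.1]
opening: 0.196
time_s: 14.13
position: [0.4305, -0.3302, 0.1889]
tcp_rot: [[-0.005, 0.292, 0.956], [-0.001, 0.956, -0.292], [-1.0, -0.002, -0.004]]
force: [-0.6, 0.5, 0.1]
opening: 0.201
```

```bash
python3 -m crank '[{"slide":[10,-21,0],"turn":[0,-0.2,0],"grip":0},{"slide":[0,0,-18],"turn":[0,0,0],"grip":0},{"slide":[0,0,-18],"turn":[0,0,0],"grip":0},{"slide":[0,0,0],"turn":[0,0,0],"grip":0},{"slide":[0,0,0],"turn":[0,0,0],"grip":0}]'
```

```text
time_s: 14.55
position: [0.4395, -0.3448, 0.1516]
tcp_rot: [[-0.005, 0.29, 0.957], [0.006, 0.957, -0.29], [-1.0, 0.004, -0.007]]
force: [0.2, -0.5, 0.0]
opening: 0.195
```

```bash
python3 -m crank '[{"slide":[1,-7,-7],"turn":[-0.3,-0.3,0],"grip":0},{"slide":[0,0,-5],"turn":[0,0,0],"grip":0},{"slide":[0,0,0],"turn":[0,0,0],"grip":0},{"slide":[0,0,0],"turn":[0,0,0],"grip":0}]'
python3 - <<'E'
from h import *
p,d=bot.capture("side"); cv2.imwrite("pics/s6.png",cv2.resize(p[:,:,::-1][190:310,210:360],None,fx=3.5,fy=3.5));
E
```

```text
time_s: 14.88
position: [0.441, -0.3493, 0.1402]
tcp_rot: [[0.0, 0.286, 0.958], [0.001, 0.958, -0.286], [-1.0, 0.001, -0.0]]
force: [-0.1, -0.4, -0.6]
opening: 0.194
```

View pics/s6.png

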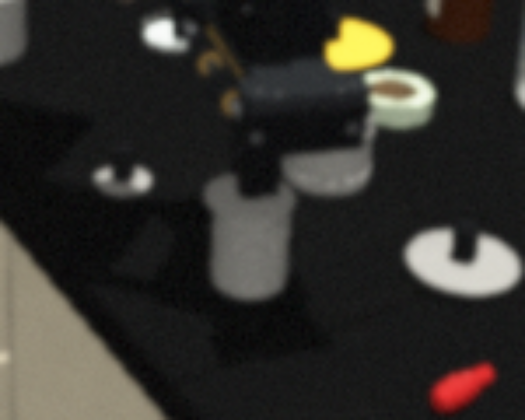

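Lid S is centred over its jar at (250,190). Lowering now.

```bash
python3 -m crank '[{"slide":[0,-2,-6],"turn":[0,0,0],"grip":0},{"slide":[0,0,-3],"turn":[0,0,0],"grip":0},{"slide":[0,0,0],"turn":[0,0,0],"grip":0},{"slide":[0,0,0],"turn":[0,0,0],"grip":0}]'
```

```text
time_s: 15.27
position: [0.4412, -0.3518, 0.1314]
tcp_rot: [[0.001, 0.286, 0.958], [-0.0, 0.958, -0.286], [-1.0, 0.0, 0.001]]
force: [0.1, -0.2, -0.6]
opening: 0.197
```

```bash
python3 -m crank '[{"slide":[0,0,-1],"turn":[0,0,0],"grip":0},{"slide":[0,0,0],"turn":[0,0,0],"grip":0.45},{"slide":[0,0,0],"turn":[0,0,0],"grip":0.45},{"slide":[0,0,0],"turn":[0,0,0],"grip":0.45},{"slide":[0,0,0],"turn":[0,0,0],"grip":0.45}]'; python3 -m crank '[{"slide":[0,0,20],"turn":[0,0,0],"grip":0.45},{"slide":[0,0,35],"turn":[0,0,0],"grip":0.45},{"slide":[30,-13,0],"turn":[0,0,0],"grip":0.45},{"slide":[33,-15,0],"turn":[0,0,0],"grip":0.45},{"slide":[33,-15,0],"turn":[0,0,0],"grip":0.45}]';  python3 -m crank '[{"slide":[30,-13,0],"turn":[0,0,0],"grip":0.45},{"slide":[0,0,-20],"turn":[0,0,0],"grip":0.45},{"slide":[0,0,0],"turn":[0,0,0],"grip":0.45},{"slide":[0,0,0],"turn":[0,0,0],"grip":0.45}]'
```

```text
time_s: 15.68
position: [0.4413, -0.3521, 0.1305]
tcp_rot: [[0.002, 0.287, 0.958], [-0.001, 0.958, -0.287], [-1.0, -0.0, 0.002]]
force: [-1.2, -0.1, -0.9]
opening: 0.396
time_s: 16.1
position: [0.5322, -0.3908, 0.1885]
tcp_rot: [[-0.009, 0.29, 0.957], [0.01, 0.957, -0.29], [-1.0, 0.007, -0.011]]
force: [0.1, -1.5, 0.1]
opening: 0.448
time_s: 16.43
position: [0.5718, -0.4086, 0.1715]
tcp_rot: [[0.003, 0.288, 0.958], [-0.001, 0.958, -0.288], [-1.0, 0.0, 0.004]]
force: [0.9, -0.3, 1.1]
opening: 0.452
```

```bash
python3 -m crank '[{"slide":[0,-3,-30],"turn":[0,0,0],"grip":0.45},{"slide":[0,-3,-25],"turn":[0,0,0],"grip":0.45},{"slide":[0,0,-15],"turn":[0,0,0],"grip":0.45},{"slide":[0,0,0],"turn":[0,0,0],"grip":0.45},{"slide":[0,0,0],"turn":[0,0,0],"grip":0.45}]'
```

```text
time_s: 16.85
position: [0.569, -0.4135, 0.1035]
tcp_rot: [[0.003, 0.289, 0.957], [-0.0, 0.957, -0.289], [-1.0, 0.0, 0.003]]
force: [0.8, -0.3, 0.5]
opening: 0.45
```

```bash
python3 -m crank '[{"slide":[4,1,-12],"turn":[0,0,0],"grip":0.45},{"slide":[0,0,-4],"turn":[0,0,0],"grip":0.45},{"slide":[0,0,0],"turn":[0,0,0],"grip":0.45},{"slide":[0,0,0],"turn":[0,0,0],"grip":0.45}]'
```

```text
time_s: 17.18
position: [0.5734, -0.413, 0.0903]
tcp_rot: [[0.005, 0.289, 0.957], [-0.003, 0.957, -0.289], [-1.0, -0.001, 0.006]]
force: [0.1, -0.3, -0.5]
opening: 0.449
```

```bash
python3 -m crank '[{"slide":[-1,1,-5],"turn":[0.2,0.3,0],"grip":0.45},{"slide":[0,0,-1],"turn":[0,0,0],"grip":0},{"slide":[0,0,0],"turn":[0,0,0],"grip":0},{"slide":[0,0,0],"turn":[0,0,0],"grip":0},{"slide":[0,0,0],"turn":[0,0,0],"grip":0}]';python3 -m crank '[{"slide":[0,0,0],"turn":[0,0,0],"grip":0},{"slide":[0,0,0],"turn":[0,0,0],"grip":0},{"slide":[0,0,0],"turn":[0,0,0],"grip":0}]'
```

```text
time_s: 17.6
position: [0.5733, -0.4125, 0.086]
tcp_rot: [[0.002, 0.289, 0.957], [-0.002, 0.957, -0.289], [-1.0, -0.001, 0.003]]
force: [0.3, -0.2, -0.2]
opening: 0.229
time_s: 17.85
position: [0.5733, -0.4124, 0.086]
tcp_rot: [[0.002, 0.289, 0.957], [-0.002, 0.957, -0.289], [-1.0, -0.001, 0.003]]
force: [0.4, 0.9, -0.9]
opening: 0.196
```

```bash
python3 -m crank '[{"slide":[0,0,30],"turn":[0,0,0],"grip":0},{"slide":[0,0,38],"turn":[0,0,0],"grip":0},{"slide":[0,5,30],"turn":[0,0,0],"grip":0},{"slide":[-1,30,0],"turn":[0,0,0],"grip":0},{"slide":[-1,35,0],"turn":[0,0,0],"grip":0}]';python3 -m crank '[{"slide":[-1,35,0],"turn":[0,0,0],"grip":0},{"slide":[-1,35,0],"turn":[0,0,0],"grip":0},{"slide":[0,10,0],"turn":[0,0,0],"grip":0},{"slide":[0,0,0],"turn":[0,0,0],"grip":0},{"slide":[0,0,0],"turn":[0,0,0],"grip":0}]'
```

```text
time_s: 18.27
position: [0.5697, -0.3476, 0.1845]
tcp_rot: [[0.002, 0.296, 0.955], [-0.004, 0.955, -0.296], [-1.0, -0.003, 0.003]]
force: [-0.3, 1.0, -1.3]
opening: 0.198
time_s: 18.68
position: [0.5666, -0.2588, 0.1872]
tcp_rot: [[0.003, 0.293, 0.956], [-0.003, 0.956, -0.293], [-1.0, -0.002, 0.004]]
force: [0.3, -0.8, -1.2]
opening: 0.197
```

```bash
python3 -m crank '[{"slide":[3,-4,-17],"turn":[0.2,0.2,0],"grip":0},{"slide":[0,0,-17],"turn":[0,0,0],"grip":0},{"slide":[0,0,0],"turn":[0,0,0],"grip":0},{"slide":[0,0,0],"turn":[0,0,0],"grip":0}]'
```

```text
time_s: 19.02
position: [0.5718, -0.2689, 0.1536]
tcp_rot: [[0.005, 0.295, 0.956], [-0.005, 0.956, -0.295], [-1.0, -0.003, 0.006]]
force: [0.5, -0.3, -0.9]
opening: 0.196
```

```bash
python3 -m crank '[{"slide":[-2,7,-5],"turn":[0.3,0.3,0],"grip":0},{"slide":[0,0,-3],"turn":[0,0,0],"grip":0},{"slide":[0,0,0],"turn":[0,0,0],"grip":0}]';python3 -m crank '[{"slide":[0,0,-5],"turn":[0,0,0],"grip":0},{"slide":[0,0,0],"turn":[0,0,0],"grip":0},{"slide":[0,0,0],"turn":[0,0,0],"grip":0}]'
```

```text
time_s: 19.27
position: [0.5701, -0.2645, 0.146]
tcp_rot: [[0.001, 0.297, 0.955], [-0.001, 0.955, -0.297], [-1.0, -0.001, 0.001]]
force: [0.2, -1.2, -0.8]
opening: 0.198
time_s: 19.52
position: [0.5704, -0.265, 0.1415]
tcp_rot: [[0.002, 0.298, 0.955], [-0.002, 0.955, -0.298], [-1.0, -0.001, 0.003]]
force: [-0.2, -0.4, -0.4]
opening: 0.199
```

```bash
python3 -m crank '[{"slide":[-1,3,-3],"turn":[0,0,0],"grip":0},{"slide":[0,0,-2],"turn":[0,0,0],"grip":0},{"slide":[0,0,0],"turn":[0,0,0],"grip":0},{"slide":[0,0,0],"turn":[0,0,0],"grip":0}]'
```

```text
time_s: 19.85
position: [0.5695, -0.2616, 0.1366]
tcp_rot: [[0.003, 0.297, 0.955], [-0.003, 0.955, -0.297], [-1.0, -0.002, 0.004]]
force: [0.7, -0.3, 0.2]
opening: 0.193
```

Release, lift and back away towards the base for a clear view.

```bash
python3 -m crank '[{"slide":[0,0,0],"turn":[0,0,0],"grip":0.45},{"slide":[0,0,0],"turn":[0,0,0],"grip":0.45},{"slide":[0,0,0],"turn":[0,0,0],"grip":0.45},{"slide":[0,0,0],"turn":[0,0,0],"grip":0.45},{"slide":[0,0,20],"turn":[0,0,0],"grip":0.45}]'; python3 -m crank '[{"slide":[0,0,38],"turn":[0,0,0],"grip":0.45},{"slide":[0,0,38],"turn":[0,0,0],"grip":0.45},{"slide":[-5,38,10],"turn":[0,0,0],"grip":0.45},{"slide":[-5,38,0],"turn":[0,0,0],"grip":0.45},{"slide":[-5,38,0],"turn":[0,0,0],"grip":0.45}]';  python3 -m crank '[{"slide":[-5,38,0],"turn":[0,0,0],"grip":0.45},{"slide":[-5,38,0],"turn":[0,0,0],"grip":0.45},{"slide":[0,0,0],"turn":[0,0,0],"grip":0.45},{"slide":[0,0,0],"turn":[0,0,0],"grip":0.45}]'
python3 - <<'E'
from h import *
C={}
for c in("top","side"):
    p,d=bot.capture(c); C[c]=p[:,:,::-1]; W=pts(c,d)
    for n,(x,y,D,h) in J.items():
        if n=="xl": x,y=.4828,.3426
        w=near(W,x,y-.002,D/2+.025);k=w[w[:,2]>h+.026];a=w[abs(w[:,2]-h-.004)<.005]
        if len(k)>4 and len(a)>20:
            b=np.c_[a[:,:2],np.ones(len(a))];t=np.linalg.lstsq(b,a[:,2],rcond=None)[0]
            e=cv2.minEnclosingCircle(a[:,:2].astype(np.float32))
            print(c,n,len(k),"knob",np.round(np.median(k,0),4),"disc",len(a),np.round(e[0],4),"z-h",np.round(np.median(a[:,2])-h,4),"tilt",np.round(np.hypot(*t[:2]),3))
    x,y,D=L["spare"];k=near(W,x,y,.04);k=k[k[:,2]>.032];print(c,"spare",len(k),np.median(k,0))
cv2.imwrite("pics/t7.png",cv2.resize(C["top"][130:280,60:460],None,fx=2,fy=2));cv2.imwrite("pics/s7.png",cv2.resize(C["side"][110:300,130:380],None,fx=2.4,fy=2.4))
E
```

```text
time_s: 20.27
position: [0.5681, -0.2606, 0.1541]
tcp_rot: [[-0.002, 0.297, 0.955], [0.001, 0.955, -0.297], [-1.0, 0.0, -0.002]]
force: [-0.3, -0.5, 0.3]
opening: 0.428
time_s: 20.68
position: [0.5567, -0.1538, 0.2478]
tcp_rot: [[0.012, 0.308, 0.951], [-0.009, 0.952, -0.307], [-1.0, -0.005, 0.014]]
force: [0.6, 0.8, -0.4]
opening: 0.449
time_s: 21.02
position: [0.5441, -0.0681, 0.2506]
tcp_rot: [[0.014, 0.303, 0.953], [-0.007, 0.953, -0.303], [-1.0, -0.003, 0.016]]
force: [0.1, -0.2, -0.2]
opening: 0.449
top s 38 knob [ 0.4397 -0.3491  0.0794] disc 351 [ 0.4391 -0.3503] z-h 0.0037 tilt 0.003
top m 37 knob [ 0.5686 -0.2608  0.0861] disc 569 [ 0.5691 -0.2607] z-h 0.0037 tilt 0.004
top l 2240 knob [0.379  0.0352 0.7141] disc 182 [0.4351 0.0937] z-h 0.0037 tilt 0.093
top xl 39 knob [0.483  0.3419 0.0975] disc 1282 [0.4835 0.3425] z-h 0.0034 tilt 0.003
top spare 36 [ 0.41983367 -0.20856268  0.03608132]
side s 34 knob [ 0.4379 -0.3555  0.0802] disc 244 [ 0.4406 -0.3533] z-h 0.0043 tilt 0.012
side m 26 knob [ 0.569  -0.2651  0.0866] disc 268 [ 0.5703 -0.2624] z-h 0.0044 tilt 0.009
side l 22 knob [0.4254 0.0626 0.0932] disc 239 [0.4233 0.0671] z-h 0.0046 tilt 0.01
side xl 10 knob [0.4843 0.3387 0.0973] disc 201 [0.4888 0.3382] z-h 0.0048 tilt 0.012
side spare 27 [ 0.42014989 -0.21368493  0.03609148]
```

View pics/t7.png

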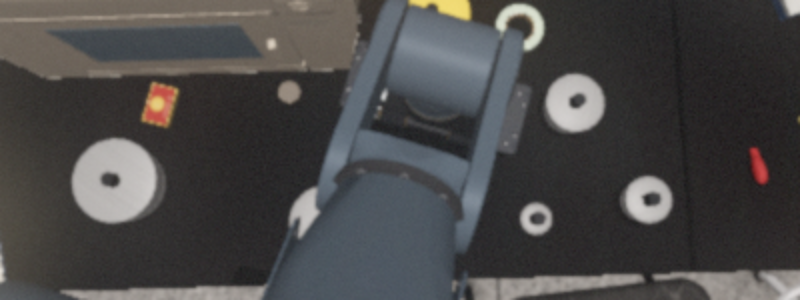

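View pics/s7.png

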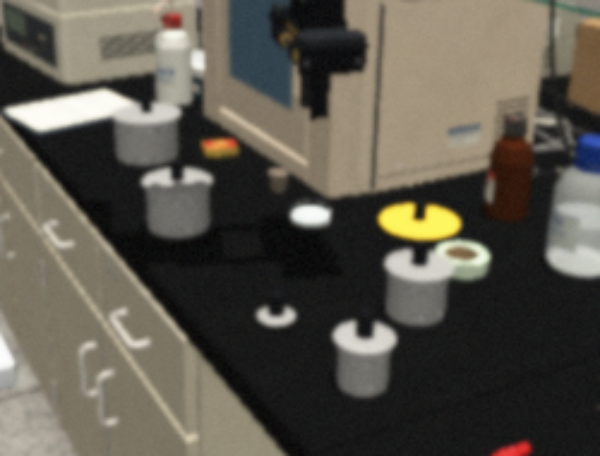

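```bash
python3 -c "
from rig import bot; print(bot.hand_in())"
```

```text
the job is handed in; nothing more can be done
None
```

All four jars are closed with their own lids, and I handed the job in at about 21 s of the 104 s allowed. The smallest lid and the yellow look-alike were left alone.

The last checks from both cameras:

| Check | Result |
|---|---|
| Lid height | Disc tops 3.4–4.8 mm above the rims, about 4 mm nominal |
| Tilt | At most 0.012 rad, except the L lid from above (see below) |
| Centring on the jar | S, M and L lids within about 2 mm, XL lid within about 5 mm, measured on the disc |
| Smallest lid | Moved under 1 mm, upright |
| Arm | Clear of everything, with the tool 0.25 m up |

- **L lid from above:** the arm blocked the top camera's view of this lid. That reading (0.093 rad) is not valid, so the check relies on the side camera, which showed it level and centred.
- **Camera disagreement:** the two cameras differed by about 4 mm in y throughout. I used their average for positions and compared each lid with its jar within one camera.

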